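# Swing out the level arm and level the parcel scale

### The job

Level the parcel scale: lift the red sprung plunger on the end of its blue level arm, swing the arm a quarter turn clockwise (seen from above) from the hole with the red tick to the one with the green tick, and let the plunger drop fully home there. Then grip the black knob of the levelling foot, press it down until the platform sits on its stop, and turn it until the bubble lies between the two black lines of the vial. Finish while still holding: keep hold of the knob and keep the platform pressed down on its stop with the bubble centred, and leave the other things on the bench alone.

Things in the scene. Friction and masses are not known exactly. Their poses are not given: they have to be found in the camera images.
- scale: low parcel scale, pan off: grey chassis fixed to the bench, 186 x 310 x 24 mm, y -165 to 145 mm from the origin (on the bench); sprung aluminium platform on it, top at 40 mm. In its frame (mm): platform's tilt axis along x at y 135, z 30; foot knob axis (-10, -125); arm pivot (30, -5); plunger parked (-70, -5), home (30, 95). All heights: above the bench, platform down and level
- platform (a joint): tilt of the sprung platform (rad): 0 up, as its spring holds it when nobody presses; 0.014 pressed down on its stop (knob then 3.6 mm lower); below 0.012 it is not on the stop. About 8 N straight down on the foot knob brings it to the stop; more force changes nothing
- level_arm (a joint): swing of the level arm (rad): 0 parked (arm points to -x of the scale, red tick), grows clockwise seen from above, pi/2 home (points to +y of the scale, green tick); stops 0.015 rad beyond each. Turns easily, but only while the plunger is lifted. Blue bar 26 mm wide, upper face at 68 mm; plunger axis 100 mm from the pivot axis
- pivot_top (a point): top centre of the level arm's pivot, 77 mm above the bench
- plunger (a joint): height of the sprung plunger above its home (m): 0 with its 8 mm pin fully in a hole, pin clear of the index plate from 0.0095 up, end of travel 0.017. Its spring pushes it down with 2.4 N home to 5 N fully lifted; the pin's end is round and drops in by itself within about 3 mm of a hole
- plunger_top (a point): top centre of the plunger's red round grip: diameter 26 mm, 31 mm high (home: from 72 to 103 mm above the bench; up to 6 mm more while the platform is up). It does not turn in the arm. The vial ends 7 mm inward of the grip's edge, so hold it across the arm
- home_hole (a point): centre of the mouth of the home hole (12 mm wide, green tick beside it), in the upper face of the index plate, 52 mm above the bench
- foot (a joint): turn of the levelling foot's knob (rad), grows clockwise seen from above. Clockwise raises that end of the platform, counterclockwise lowers it, 3.5 mm at the knob per rad; it stays where it is left. Starts 0.5 to 1.2, too high; level near 0; stops at -0.7 and 1.5. Turning takes about 0.1 N m
- foot_top (a point): top centre of the foot's black ribbed knob, yellow line on top: diameter 36 mm, 34 mm high, on a flange 52 mm across and 5 mm thick that turns with it (fingertips may press on the flange). Knob top at 83 mm, flange top at 49 mm, up to 8 mm more before
- vial_mid (a point): upper side of the green vial (tube 22 mm thick, 58 mm long, along the level arm), midway between its two black lines (20 mm apart), 90 mm above the bench; its centre is 48 mm from the pivot axis
- bubble (a joint): place of the pale bubble, 14 mm long, in the vial (m): 0 centred, + towards the plunger; within 0.003 it lies between the lines; vial ends at 0.019. It goes to the higher end: arm home, - means foot end high; 15 mm per rad of foot. True only with the platform on its stop; settles in 1 s. With the arm parked it stands centred and tells nothing
- stapler: bystander: small teal and black stapler 28 x 122 x 36 mm, origin under its centre
- jar: bystander: white jar with pink lid, diameter 53 mm, 46 mm high, origin under its centre
- product_box: bystander: white product box with a dark red edge, 60 x 155 x 45 mm, origin under its centre
- tape_roll: bystander: roll of brown packing tape lying flat, 100 x 104 x 49 mm, origin under its centre

How it is judged:
By the outcome, as a careful person would: the job done as asked, in the order asked, and still so for the second after the job is handed in, while the arm keeps its last pose, push and grip.
It also fails if it takes over 64 s, if anything falls off the work surface, if the arm or the gripper's body presses on something with over 40 N, if the wrist force passes 120 N, or if a joint passes its speed limit or range.

### The arm

A 6-joint arm with a two-finger parallel gripper is mounted at the origin on a cart in front of the work surface, level with it; the furniture and walls round the work are solid. World frame = base frame: x ahead of the robot, y to its left, z up, the work surface at z = 0. Lengths are in m, angles in rad, forces in N, time in s.
With the tool pointing down it reaches from about 0.25 to 0.775 m from the base axis. Payload 4 kg.
Tool frame: the origin (TCP) lies midway between the tips of the shut fingers; the grasp point (between the pads) lies 19 mm behind it (robot.tcp_to_grasp is the distance from the TCP to the grasp point, in m); z points along the fingers, y is the line along which they close (so a half turn about z gives the same grasp; the last joint's range is limited). The gripper opens to 94 mm and grips with 3 to 60 N. Pads are 16 mm wide; open, the fingers measure 119 mm over their backs; the gripper's body (75 mm by 177 mm) begins 78 mm behind the grasp point.
Start: joints at [1.19, 0.087, 1.371, -0, 1.684, -0.103], TCP at [0.151, 0.529, 0.18] pointing down, gripper open.
Joint ranges: [-3.1, 3.1], [-0.76, 2.03], [0.27, 2.55], [-1.08, 4.22], [0.17, 2.65], [-2.57, 2.57]. Speed limits (rad/s): [2.79, 2.79, 3.14, 3.14, 3.14, 3.14].

### API

Orientations are given as [roll, pitch, yaw] about the fixed x, y, z axes, in that order (R = Rz(yaw) Ry(pitch) Rx(roll)).
In Python, from bench import robot, viewer gives the robot as it stands. The module is installed in compiled form; this text tells all that it offers.
- The arm moves only by the shell command python3 -m handwheel 'ROWS' [OPENING]. ROWS is JSON, a list of rows, each a list of 6 numbers: the shift along the tool's x, y, z in units of 0.2 m (1.0 is 0.2 m), then the turn, a rotation vector about the tool's x, y, z in units of 30 degrees (1.0 is 30 degrees). In form: [[x, y, z, wx, wy, wz], ...]. A call has 1 to 10 rows; each row is the pose to reach, as a shift and turn from the pose commanded when the call began, along the tool's axes at that moment; what a row does not reach only later rows make up. A row lasts 1/12 s, in which the tool goes at most 41.7 mm and 7.16 degrees, less where a joint would pass 70% of its speed; a pose out of reach is approached as far as the arm can. A call with a number of a shift or a turn outside -1 to 1 is refused whole. A call with a gripper value outside its range is refused whole. OPENING is the gripper's target within -1 to 1 (shut at 1, half-way at 0, fully open at -1), set as the call begins (- or left out, the last holds). The fingers move at their own pace and stop on an object; the grip force is fixed at half the most. Time passes only in rows, so rows that repeat a pose let the fingers close. It gives the time, the measured TCP pose, the force, the opening and the grip force at its end, in the units of the state.
- robot.get_obs(): the state, without advancing time (a new reading comes with each control period).
- viewer.snapshot(name): name is "scene" or "top" or "wrist"; returns the picture (400x640x3 uint8, red, green, blue); there is no depth.
- viewer.calibration(name): a dict with "fx", "fy", "cx", "cy" (pixels), "R" (3x3) and "t" (3): a world point X has camera coordinates R X + t. Camera axes: x right, y down, z forward; pixel columns grow to the right and rows downward; lengths in m; the calibration is good to about 2 mm. A picture is of the moment at which its call begins: read the wrist's pose just before it. calibration takes no time and is no camera call; for the wrist camera it gives the pose at the moment of the call.
- robot.close_job(): hands the job in; it is judged then, once.
The state is a dict: "time": time; "joint_positions": joint angles; "qvel": joint speeds; "joint_torque": joint torques, N m; "tool_pos": TCP position; "ee_rot": TCP orientation; "wrist_force": force on the tool from outside, world axes, zero at the start; "wrist_torque": the same for the moment, N m; "width": finger opening in m; "finger_force": force on a finger pad.
Only numpy, scipy, OpenCV 4.12 (cv2) and the standard library are available. Lean on these libraries where they do the work, as an engineer would, in place of code of your own. Each camera call takes 0.05 s, during which the arm holds its last target. There are 200 camera calls.

## Working session

There is one attempt and no reset: what is moved stays moved. The work goes in short steps, Python scripts to look and compute and a shell command to move; the robot and the scene stay as the last step left them, time stands still between calls to the robot, and variables do not carry over. Pictures are saved under pics/ and viewed, at most 10 in all, crops included, and the job is handed in when it is done.

```bash
mkdir -p pics; cat > h.py <<'E'
import numpy as np, cv2
from scipy.spatial.transform import Rotation as Ro
from bench import robot, viewer
def save(n,f,crop=None,s=1):
    c=viewer.calibration(n); im=viewer.snapshot(n)
    o=im if crop is None else im[crop[1]:crop[3],crop[0]:crop[2]]
    cv2.imwrite('pics/'+f,cv2.resize(o[:,:,::-1],None,fx=s,fy=s)); return im,c
def cast(c,u,v,z):
    d=np.array([(u-c['cx'])/c['fx'],(v-c['cy'])/c['fy'],1]); R=np.array(c['R']);t=np.array(c['t'])
    o=-R.T@t; d=R.T@d; return o+d*(z-o[2])/d[2]
def proj(c,X):
    p=np.array(c['R'])@np.array(X)+np.array(c['t']); return np.array([c['fx']*p[0]/p[2]+c['cx'],c['fy']*p[1]/p[2]+c['cy']])
def blobs(im,lo,hi,amin=30):
    h=cv2.cvtColor(im,cv2.COLOR_RGB2HSV); m=cv2.inRange(h,np.array(lo),np.array(hi))
    n,l,s,ce=cv2.connectedComponentsWithStats(m); return [(s[i].tolist(),ce[i].round(1).tolist()) for i in range(1,n) if s[i][4]>=amin]
def tool(dx,dy,dz,dyaw=0):
    "rows for a world shift and yaw"
    o=robot.get_obs(); R=Ro.from_euler('xyz',o['ee_rot']).as_matrix()
    return (R.T@np.array([dx,dy,dz])/0.2).round(4), (R.T@np.array([0,0,np.degrees(dyaw)/30])).round(4)
E
python3 - <<'E'
from h import *
a,c=save('top','top.png');b,d=save('scene','scene.png')
for n,i,k in(('top',a,c),('scene',b,d)):
    print(n,k['fx'],(-np.array(k['R']).T@np.array(k['t'])).round(3))
    print('red',blobs(i,(0,150,90),(8,255,255)),blobs(i,(172,150,90),(180,255,255)))
    print('blue',blobs(i,(100,120,60),(125,255,255)))
    print('green',blobs(i,(40,90,50),(85,255,255)))
    print('yel',blobs(i,(22,140,120),(34,255,255),5))
o=robot.get_obs();print(o['time'],o['tool_pos'],o['ee_rot'],o['wrist_force'],o['width'])
E
```

```text
top 383.8180082804459 [ 0.426 -0.163  1.249]
red [([294, 218, 8, 7, 45], [297.6, 220.9])] [([227, 102, 31, 30, 282], [241.8, 116.8])]
blue [([293, 184, 10, 9, 51], [297.5, 188.0])]
green [([295, 195, 6, 5, 30], [297.5, 197.0])]
yel []
scene 405.6538822014153 [-0.481 -0.596  0.762]
red [([295, 214, 8, 11, 64], [298.9, 218.7])] [([98, 35, 47, 16, 419], [121.7, 42.5]), ([0, 36, 14, 7, 61], [5.4, 38.6]), ([163, 39, 75, 17, 508], [190.0, 46.1]), ([285, 173, 24, 18, 223], [297.0, 183.8])]
blue [([303, 205, 15, 21, 51], [311.0, 214.3])]
green [([303, 205, 11, 13, 69], [307.9, 211.2])]
yel []
0.1 [0.1506341  0.52841691 0.17904257] [-3.13965479e+00 -2.10181956e-04  2.86380829e+00] [ 0.0298136  -1.30798191 -0.14085246] 0.09454159693246261
```

View pics/top.png

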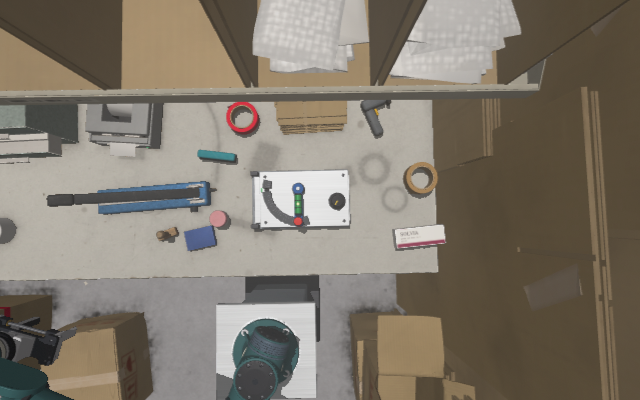

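View pics/scene.png

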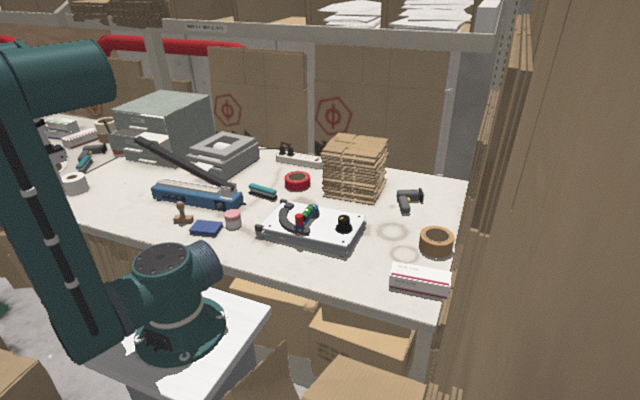

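The top view shows the scale at about (302,199), nearly aligned with the world. The plunger is at (298,221), the pivot at (298,188) and the knob at (337,201). Nothing stands close around it.

```bash
python3 - <<'E'
from h import *
c=viewer.calibration('top');d=viewer.calibration('scene')
p=cast(c,297.5,221,.107);q=cast(c,297.5,188,.08);f=cast(c,337,201,.088)
print(p,q,f,np.linalg.norm(p-q)); print(cast(d,298.5,214.5,.107))
w=viewer.calibration('wrist');o=robot.get_obs()
R=Ro.from_euler('xyz',o['ee_rot']).as_matrix()
print('cam in tool',R.T@(-np.array(w['R']).T@np.array(w['t'])-o['tool_pos']),(R.T@np.array(w['R']).T).round(2).tolist(),w['fx'])
g=np.array([q[0]-.03,q[1]-.02,.32])-o['tool_pos'];print(tool(*g,np.pi-o['ee_rot'][2]))
E
```

```text
[ 0.41354582 -0.11255973  0.107     ] [ 0.51375202 -0.11280718  0.08      ] [ 0.47173728 -0.23213426  0.088     ] 0.1037802740091
[ 0.41228191 -0.11516335  0.107     ]
cam in tool [ 0.06823569 -0.00032255 -0.20288171] [[-0.0, -0.97, -0.23], [1.0, -0.0, 0.0], [-0.0, -0.23, 0.97]] 347.1481699743732
(array([-2.5082, -2.724 , -0.7   ]), array([ 1.000e-04, -1.000e-03, -5.305e-01]))
```

```bash
python3 -m handwheel '[[-0.1,-0.15,-0.1,0,0,0],[-0.3,-0.3,-0.2,0,0,0],[-0.5,-0.5,-0.3,0,0,0],[-0.7,-0.7,-0.4,0,0,0],[-0.85,-0.85,-0.4,0,0,0],[-1,-1,-0.4,0,0,0],[-1,-1,-0.4,0,0,0]]'
python3 -m handwheel '[[-0.1,-0.15,0,0,0,0],[-0.3,-0.3,0,0,0,0],[-0.45,-0.5,0,0,0,0],[-0.6,-0.7,0,0,0,0],[-0.7,-0.85,0,0,0,0],[-0.8,-1,0,0,0,0],[-0.8,-1,0,0,0,0]]'
python3 - <<'E'
from h import *
o=robot.get_obs();g=np.array([.46,-.15,.26])-o['tool_pos'];print(o['tool_pos'],tool(*g,np.pi-o['ee_rot'][2]))
E
```

```text
time: 0.68
tool_pos: [0.2853, 0.286, 0.2597]
ee_rot: [3.141, 0.001, 2.865]
wrist_force: [0.5, 0.6, 0.7]
width: 0.0941
finger_force: 0.0
time: 1.27
tool_pos: [0.3846, 0.047, 0.2586]
ee_rot: [-3.139, -0.0, 2.858]
wrist_force: [0.1, -0.5, -0.1]
width: 0.094
finger_force: 0.0
[0.38463905 0.046972   0.25860855] (array([-0.6377, -0.8398, -0.0053]), array([ 1.000e-04, -1.200e-03, -5.425e-01]))
```

```bash

python3 -m handwheel '[[-0.1,-0.14,0,0,0,-0.1],[-0.2,-0.3,0,0,0,-0.2],[-0.35,-0.5,0,0,0,-0.3],[-0.5,-0.7,0,0,0,-0.4],[-0.6,-0.8,0,0,0,-0.5],[-0.64,-0.84,0,0,0,-0.54],[-0.64,-0.84,0,0,0,-0.54],[-0.64,-0.84,0,0,0,-0.54]]'
python3 - <<'E'
from h import *
im,c=save('wrist','w1.png')
print('red',blobs(im,(0,150,60),(8,255,255)),blobs(im,(172,150,60),(180,255,255)))
print('blue',blobs(im,(100,120,50),(125,255,255)))
print('green',blobs(im,(40,90,50),(85,255,255)))
print('yel',blobs(im,(22,120,100),(34,255,255),5))
for s,ce in blobs(im,(0,150,60),(8,255,255)): print(cast(c,*ce,.107))
for s,ce in blobs(im,(22,120,100),(34,255,255),5): print('y',cast(c,*ce,.089))
E
```

```text
time: 1.93
tool_pos: [0.4607, -0.1454, 0.2584]
ee_rot: [3.14, -0.002, -3.139]
wrist_force: [0.3, 0.4, -0.3]
width: 0.0938
finger_force: 0.0
red [([340, 142, 23, 11, 133], [351.3, 147.4])] [([429, 346, 32, 39, 409], [440.9, 363.3])]
blue [([568, 65, 72, 61, 3086], [607.5, 95.1]), ([572, 182, 68, 61, 1571], [597.2, 208.4]), ([334, 217, 27, 22, 379], [346.6, 226.6])]
green [([340, 163, 18, 15, 265], [348.5, 169.9]), ([340, 179, 18, 19, 259], [348.4, 187.9]), ([340, 199, 17, 15, 238], [348.0, 205.9])]
yel [([239, 183, 10, 13, 50], [243.3, 189.2]), ([165, 372, 8, 10, 32], [168.0, 376.9])]
[ 0.41998585 -0.11264923  0.107     ]
y [ 0.46681861 -0.22784661  0.089     ]
y [ 0.70639293 -0.33368084  0.089     ]
```

View pics/w1.png

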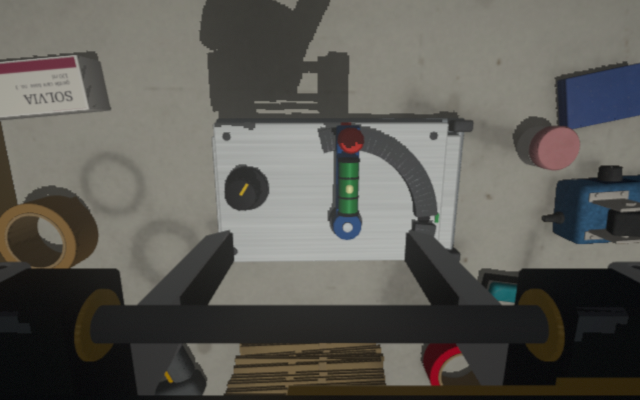

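The wrist view shows the arm parked: red grip near (350,139), pivot at (347,228), knob near (246,187) and home tick at (435,217). I'll fit these more precisely.

```bash
cat pics/w1.png >/dev/null; python3 - <<'E'
from h import *
im=cv2.imread('pics/w1.png')[:,:,::-1].copy(); c=viewer.calibration('wrist')
h=cv2.cvtColor(im,cv2.COLOR_RGB2HSV)
m=(((h[...,0]<10)|(h[...,0]>170))&(h[...,1]>110)&(h[...,2]>40)).astype(np.uint8); m[:100]=0;m[170:]=0;m[:,:320]=0;m[:,380:]=0
cn=max(cv2.findContours(m,0,1)[0],key=cv2.contourArea);print('red',cv2.boundingRect(cn),cv2.minEnclosingCircle(cn))
u,r=cv2.minEnclosingCircle(cn); P=cast(c,*u,.105);print(P,'expect r px',347*.013/((np.array(c['R'])@P+c['t'])[2]))
m=((h[...,2]<75)).astype(np.uint8); m[:160]=0;m[220:]=0;m[:,:220]=0;m[:,280:]=0
cn=max(cv2.findContours(m,0,1)[0],key=cv2.contourArea);u,r=cv2.minEnclosingCircle(cn);print('knob',cv2.boundingRect(cn),u,r,cast(c,*u,.085),cast(c,*u,.052))
Q=cast(c,347,227.5,.079);print('pivot',Q)
# scale chassis corners check: predicted with yaw from pivot->plunger
d=(P-Q)[:2];print('len',np.linalg.norm(d)); yaw=np.arctan2(d[1],d[0])-np.pi;print('yaw',yaw)
Rz=Ro.from_euler('z',yaw).as_matrix()
S=Q-Rz@np.array([.03,-.005,0])
for n,X in dict(foot=(-.01,-.125),home=(.03,.095),c1=(-.093,-.165),c2=(-.093,.145),c3=(.093,-.165)).items():
    W=S+Rz@np.array([*X,0]); 
    z={'foot':.087,'home':.052}.get(n,.024); W[2]=z;print(n,W,proj(c,W))
cv2.imwrite('pics/w1c.png',cv2.resize(im[110:250,200:480,::-1],None,fx=2.8,fy=2.8))
E
```

```text
red (339, 129, 24, 25) ((350.58953857421875, 140.38059997558594), 12.719230651855469)
[ 0.41317542 -0.11263361  0.105     ] expect r px 12.818529024149656
knob (225, 166, 44, 44) (245.2305908203125, 188.17579650878906) 22.784420013427734 [ 0.46680963 -0.22593058  0.085     ] [ 0.4733121  -0.23297617  0.052     ]
pivot [ 0.51382937 -0.11190853  0.079     ]
len 0.10065655732576514
yaw -6.27598168266964
foot [ 0.47469483 -0.23219356  0.087     ] [239.51528722 195.51726051]
home [ 0.51310901 -0.01191112  0.052     ] [426.51180929 220.5302798 ]
c1 [ 0.39198513 -0.27279041  0.024     ] [214.33770577 118.46412287]
c2 [0.38975202 0.03720154 0.024     ] [467.27121765 117.5480572 ]
c3 [ 0.5779803  -0.27145055  0.024     ] [224.52563095 260.21323969]
```

View pics/w1c.png

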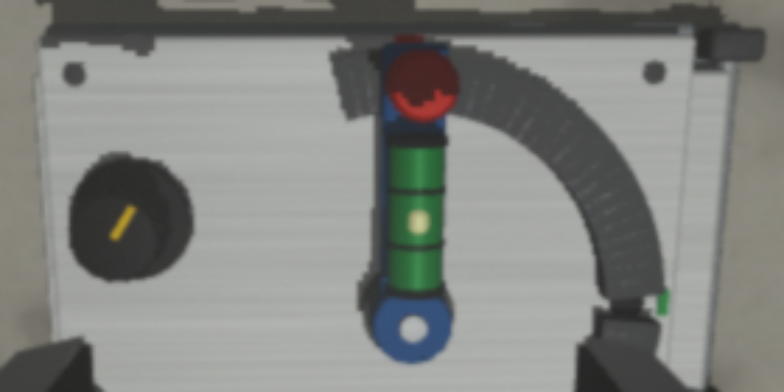

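```bash
python3 - <<'E'
from h import *
o=robot.get_obs();g=np.array([.4132,-.1126,.145])-o['tool_pos'];print(o['tool_pos'],o['ee_rot'],tool(*g,np.pi+.007-o['ee_rot'][2]))
E
```

```text
[ 0.46061745 -0.14461052  0.25889347] [ 3.14033824e+00 -1.23558939e-03 -3.13716045e+00] (array([0.2357, 0.1604, 0.57  ]), array([  0.0148,   0.0151, -12.0049]))
```

```bash
python3 -m handwheel '[[0.1,0.05,0.1,0,0,0],[0.2,0.12,0.25,0,0,0],[0.235,0.16,0.4,0,0,0],[0.235,0.16,0.5,0,0,0],[0.235,0.16,0.57,0,0,0],[0.235,0.16,0.57,0,0,0],[0.235,0.16,0.57,0,0,0]]'
python3 - <<'E'
from h import *
im,c=save('wrist','w2.png')
h=cv2.cvtColor(im,cv2.COLOR_RGB2HSV)
m=(((h[...,0]<10)|(h[...,0]>170))&(h[...,1]>110)&(h[...,2]>30)).astype(np.uint8)
for cn in cv2.findContours(m,0,1)[0]:
    if cv2.contourArea(cn)>200:
        u,r=cv2.minEnclosingCircle(cn);print(cv2.boundingRect(cn),u,r,cast(c,*u,.105))
o=robot.get_obs();print(o['tool_pos'],o['ee_rot'])
E
```

```text
time: 2.57
tool_pos: [0.4132, -0.112, 0.1454]
ee_rot: [3.141, -0.0, -3.135]
wrist_force: [0.0, 0.3, 0.3]
width: 0.0938
finger_force: 0.0
(302, 192, 34, 40) (318.16314697265625, 211.32106018066406) 19.764585494995117 [ 0.4100643  -0.11270889  0.105     ]
[ 0.41408087 -0.11256602  0.1465375 ] [-3.14119283e+00  1.63530482e-03 -3.13521649e+00]
```

View pics/w2.png

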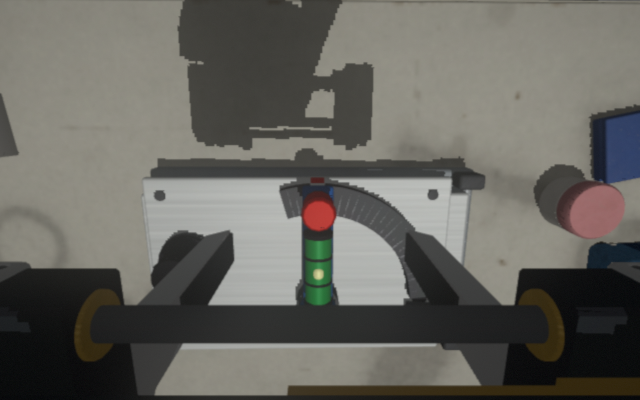

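The grip's top disc is centred at about (319,215), between the fingers, which agrees with (0.413, -0.1126). I'll descend and grip.

```bash
python3 -m handwheel '[[0,0,0.1,0,0,0],[0,0,0.2,0,0,0],[0,0,0.3,0,0,0],[0,0,0.33,0,0,0],[0,0,0.33,0,0,0]]'
python3 -m handwheel '[[0,0,0,0,0,0],[0,0,0,0,0,0],[0,0,0,0,0,0],[0,0,0,0,0,0],[0,0,0,0,0,0],[0,0,0,0,0,0],[0,0,0,0,0,0],[0,0,0,0,0,0]]' 1
```

```text
time: 3.03
tool_pos: [0.4135, -0.113, 0.0791]
ee_rot: [3.141, -0.001, -3.136]
wrist_force: [-1.0, -0.3, 0.3]
width: 0.0935
finger_force: 0.0
time: 3.7
tool_pos: [0.4139, -0.1134, 0.0794]
ee_rot: [3.142, 0.0, -3.137]
wrist_force: [0.9, 0.2, 0.3]
width: 0.0438
finger_force: 0.0
```

```bash
python3 -m handwheel '[[0,0,0,0,0,0],[0,0,0,0,0,0],[0,0,0,0,0,0],[0,0,0,0,0,0],[0,0,0,0,0,0],[0,0,0,0,0,0]]' 1
python3 -m handwheel '[[0,0,-0.02,0,0,0],[0,0,-0.04,0,0,0],[0,0,-0.06,0,0,0],[0,0,-0.07,0,0,0],[0,0,-0.07,0,0,0],[0,0,-0.07,0,0,0]]'
```

```text
time: 4.2
tool_pos: [0.4145, -0.1144, 0.0802]
ee_rot: [-3.139, 0.002, -3.137]
wrist_force: [-0.1, -3.4, 2.8]
width: 0.0041
finger_force: 1.7
time: 4.7
tool_pos: [0.4139, -0.1132, 0.0934]
ee_rot: [3.141, 0.0, -3.137]
wrist_force: [-0.0, 0.7, -0.5]
width: 0.0003
finger_force: 0.0
```

The fingers shut on nothing, so I'll look.

```bash
python3 - <<'E'
from h import *
im,c=save('wrist','w3.png');o=robot.get_obs()
print(proj(c,o['tool_pos']),proj(c,[.4132,-.1126,.105]),proj(c,[.4132,-.1126,.068]))
im2,d=save('scene','s3.png',(240,150,380,255),5)
a=cv2.imread('pics/w3.png');b=cv2.imread('pics/s3.png');b=cv2.resize(b,(533,400))
a=a[100:400,160:480]
a=cv2.resize(a,None,fx=.83,fy=.83)
out=np.zeros((400,800,3),np.uint8);out[:a.shape[0],:266]=a;out[:,267:]=b;cv2.imwrite('pics/m3.png',out)
E
```

```text
[319.29381688 233.00175974] [320.38155982 238.56749462] [320.11399269 220.46227062]
```

View pics/m3.png

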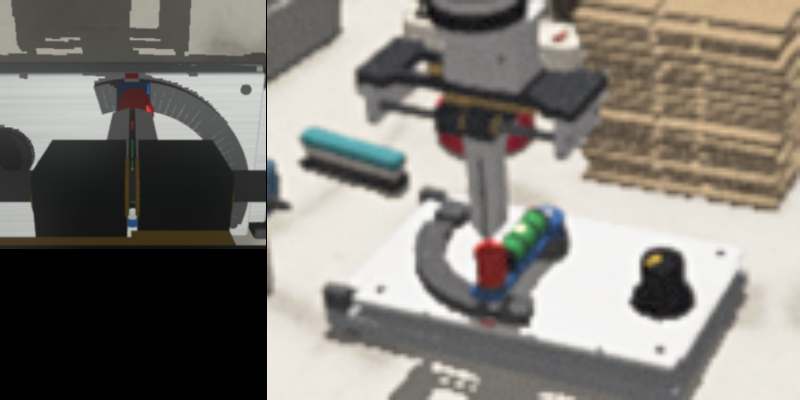

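```bash
python3 - <<'E'
from h import *
o=robot.get_obs();d=viewer.calibration('scene');w=viewer.calibration('wrist')
print('tip in scene',proj(d,o['tool_pos']),'expected plunger top',proj(d,[.4132,-.1126,.105]),'bot',proj(d,[.4132,-.1126,.074]))
print(o['tool_pos'],o['joint_positions'],o['width'],o['wrist_force'])
b=cv2.imread('pics/s3.png')[:,:,::-1].copy()
h=cv2.cvtColor(b,cv2.COLOR_RGB2HSV);m=(((h[...,0]<10)|(h[...,0]>170))&(h[...,1]>110)&(h[...,2]>40)).astype(np.uint8)
for cn in cv2.findContours(m,0,1)[0]:
    if cv2.contourArea(cn)>300: x,y,W,H=cv2.boundingRect(cn);print('scene red',x/5+240,y/5+150,W/5,H/5)
a=cv2.imread('pics/w2.png')[:,:,::-1].copy()
h=cv2.cvtColor(a,cv2.COLOR_RGB2HSV);m=(((h[...,0]<10)|(h[...,0]>170))&(h[...,1]>110)&(h[...,2]>30))
for v in range(190,235,3):
    x=np.where(m[v,290:350])[0]
    if len(x):print(v,x.min()+290,x.max()+290,np.median(a[v,290:350][m[v,290:350]][:,0]),end=' | ')
# predicted w2 geometry: camera shift from present
sh=np.array([.41408,-.11257,.14654])-o['tool_pos']; w2=dict(w);w2['t']=np.array(w['t'])-np.array(w['R'])@sh
for z in(.105,.085,.074):
  for dx in(-.013,0,.013):print(z,dx,proj(w2,[.4132+dx,-.1126,z]).round(1))
E
```

```text
tip in scene [298.37750314 218.01957326] expected plunger top [297.89866018 214.73639292] bot [298.4583896  223.36914919]
[ 0.41368694 -0.11323494  0.09315959] [-3.99683464e-01 -1.52928801e-01  1.77698773e+00  1.76898321e-04
  1.51803341e+00 -1.97544305e+00] 0.0006481716118574108 [ 0.47387333 -0.14860616  0.43512923]
scene red 294.8 212.8 8.8 12.8
scene red 303.0 185.4 5.8 4.4
scene red 285.8 184.8 5.6 5.4
193 312 324 66.0 | 196 308 328 67.0 | 199 306 330 84.0 | 202 304 332 118.0 | 205 304 333 181.0 | 208 302 334 182.0 | 211 302 335 182.5 | 214 302 335 182.5 | 217 302 335 182.5 | 220 303 333 183.0 | 223 304 332 182.0 | 226 307 330 180.0 | 229 310 327 141.5 | 0.105 -0.013 [319.1 196.6]
0.105 0 [319.1 213.9]
0.105 0.013 [319.  230.9]
0.085 -0.013 [319.1 191. ]
0.085 0 [319.  207.2]
0.085 0.013 [319. 223.]
0.074 -0.013 [319.1 188.2]
0.074 0 [319.  203.9]
0.074 0.013 [318.9 219.2]
```

```bash
python3 - <<'E'
import cv2
a=cv2.imread('pics/w3.png');cv2.imwrite('pics/w3c.png',cv2.resize(a[170:290,260:380],None,fx=5,fy=5,interpolation=cv2.INTER_CUBIC))
E
```

```text
(no output)
```

View pics/w3c.png

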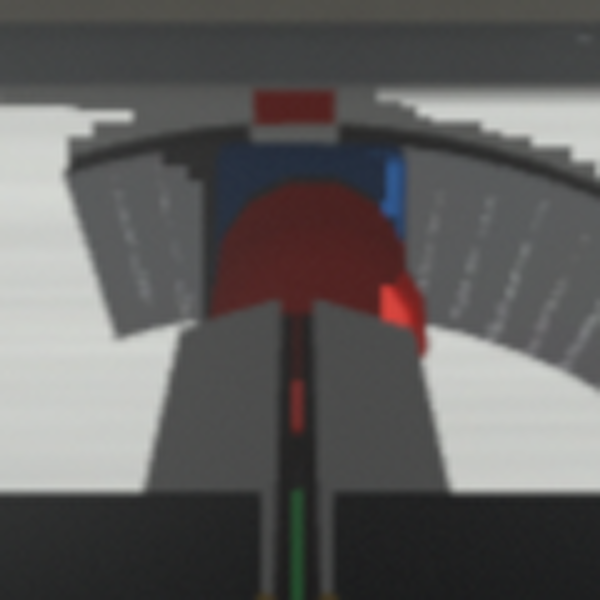

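```bash
python3 -m handwheel '[[0,0,-0.05,0,0,0],[0,0,-0.05,0,0,0],[0,0,-0.05,0,0,0],[0,0,-0.05,0,0,0],[0,0,-0.05,0,0,0],[0,0,-0.05,0,0,0],[0,0,-0.05,0,0,0],[0,0,-0.05,0,0,0],[0,0,-0.05,0,0,0],[0,0,-0.05,0,0,0]]' -0.2
python3 -c "
from h import *
print(robot.tcp_to_grasp,robot.get_obs()['tool_pos'])
d=viewer.calibration('scene');im,_=save('scene','s4.png',(260,170,340,240),6)
o=robot.get_obs();print(proj(d,o['tool_pos']),blobs(im,(0,150,60),(8,255,255)),blobs(im,(172,150,60),(180,255,255)))
"
```

```text
time: 5.63
tool_pos: [0.4138, -0.1133, 0.1033]
ee_rot: [3.141, -0.0, -3.137]
wrist_force: [0.9, 2.0, -0.7]
width: 0.0564
finger_force: 0.0
0.0188 [ 0.41381923 -0.11334887  0.10332842]
[298.24836477 215.1450819 ] [([109, 34, 11, 8, 30], [115.1, 36.9]), ([5, 165, 25, 12, 86], [18.0, 170.9]), ([295, 214, 8, 11, 70], [298.7, 218.7])] [([95, 35, 50, 21, 516], [118.7, 43.8]), ([163, 38, 59, 18, 469], [187.1, 46.3]), ([290, 181, 14, 10, 113], [296.0, 185.7])]
```

View pics/s4.png

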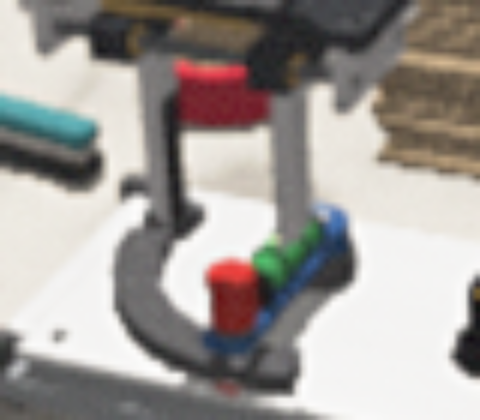

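The tips appear about 20 mm higher than the reported TCP, so the first grasp only caught the rim of the grip. I'll go lower this time and watch the force.

```bash
python3 -m handwheel '[[0,0,0.05,0,0,0],[0,0,0.1,0,0,0],[0,0,0.15,0,0,0],[0,0,0.18,0,0,0],[0,0,0.2,0,0,0],[0,0,0.22,0,0,0],[0,0,0.22,0,0,0]]'
python3 -m handwheel '[[0,0,0,0,0,0],[0,0,0,0,0,0],[0,0,0,0,0,0],[0,0,0,0,0,0],[0,0,0,0,0,0],[0,0,0,0,0,0],[0,0,0,0,0,0],[0,0,0,0,0,0]]' 1
```

```text
time: 6.27
tool_pos: [0.4132, -0.1131, 0.0583]
ee_rot: [3.141, -0.002, -3.137]
wrist_force: [0.1, -1.3, 0.3]
width: 0.0565
finger_force: 0.0
time: 6.93
tool_pos: [0.414, -0.1134, 0.0597]
ee_rot: [-3.141, 0.001, -3.137]
wrist_force: [-0.1, -0.0, 1.6]
width: 0.0255
finger_force: 30.0
```

```bash
python3 -m handwheel '[[0,0,-0.02,0,0,0],[0,0,-0.035,0,0,0],[0,0,-0.05,0,0,0],[0,0,-0.065,0,0,0],[0,0,-0.065,0,0,0],[0,0,-0.065,0,0,0]]'
python3 - <<'E'
from h import *
o=robot.get_obs();print(o['tool_pos'],o['wrist_force'],o['width'])
R=Ro.from_euler('xyz',o['ee_rot']).as_matrix();piv=np.array([.5138,-.1119,o['tool_pos'][2]])
for a in (45,90):
    d=Ro.from_euler('z',-a,degrees=True).as_matrix()@(o['tool_pos']-piv)+piv-o['tool_pos'];print(a,R.T@d/.2)
for k in range(1,9):
    a=np.radians(5.625*k);print(k,round(.5*np.sin(a),3),round(-.5*(1-np.cos(a)),3),round(np.degrees(a)/30,3))
E
```

```text
time: 7.43
tool_pos: [0.4139, -0.1133, 0.0722]
ee_rot: [3.141, 0.0, -3.137]
wrist_force: [3.3, -0.5, -3.9]
width: 0.0256
finger_force: 29.9
[ 0.41394157 -0.1132733   0.07224408] [ 3.3166979  -0.47493867 -3.92809434] 0.025640871899935327
45 [-1.43174955e-01  3.54345578e-01  1.14077031e-04]
90 [-4.94975104e-01  5.03665746e-01  2.21237277e-04]
1 0.049 -0.002 0.188
2 0.098 -0.01 0.375
3 0.145 -0.022 0.562
4 0.191 -0.038 0.75
5 0.236 -0.059 0.938
6 0.278 -0.084 1.125
7 0.317 -0.113 1.312
8 0.354 -0.146 1.5
```

```bash
python3 -m handwheel '[[-0.003,0.052,0,0,0,0.2],[-0.011,0.104,0,0,0,0.4],[-0.0245,0.1545,0,0,0,0.6],[-0.043,0.203,0,0,0,0.8],[-0.067,0.25,0,0,0,1],[-0.067,0.25,0,0,0,1]]'
```

```text
time: 7.93
tool_pos: [0.427, -0.0625, 0.072]
ee_rot: [-3.141, -0.001, 2.623]
wrist_force: [1.3, -2.3, -4.7]
width: 0.0253
finger_force: 29.9
```

Low forces, so the arm swings freely.

```bash
python3 -m handwheel '[[-0.003,0.052,0,0,0,0.2],[-0.011,0.104,0,0,0,0.4],[-0.0245,0.1545,0,0,0,0.6],[-0.043,0.203,0,0,0,0.8],[-0.067,0.25,0,0,0,1],[-0.067,0.25,0,0,0,1]]'
python3 -m handwheel '[[-0.003,0.052,0,0,0,0.2],[-0.011,0.104,0,0,0,0.4],[-0.0245,0.1545,0,0,0,0.6],[-0.043,0.203,0,0,0,0.8],[-0.067,0.25,0,0,0,1],[-0.067,0.25,0,0,0,1],[-0.067,0.25,0,0,0,1]]'
python3 - <<'E'
from h import *
o=robot.get_obs();p=o['tool_pos'];print(p,o['wrist_force'],np.linalg.norm(p[:2]-[.5138,-.1119]),np.arctan2(p[1]+.1119,p[0]-.5138)-np.pi/2)
E
```

```text
time: 8.43
tool_pos: [0.4631, -0.0259, 0.0716]
ee_rot: [-3.14, -0.002, 2.101]
wrist_force: [0.3, 1.3, -5.1]
width: 0.0254
finger_force: 29.9
time: 9.02
tool_pos: [0.5121, -0.0121, 0.0715]
ee_rot: [-3.139, -0.002, 1.581]
wrist_force: [-0.8, 6.1, -5.0]
width: 0.0252
finger_force: 30.0
[ 0.51207482 -0.01207864  0.0714952 ] [-0.77634336  6.10970112 -4.96010168] 0.09983626497311945 0.017280992588612598
```

```bash
python3 -m handwheel '[[-0.005,0.003,0.02,0,0,0],[-0.005,0.003,0.04,0,0,0],[-0.005,0.003,0.06,0,0,0],[-0.005,0.003,0.07,0,0,0],[-0.005,0.003,0.07,0,0,0],[-0.005,0.003,0.07,0,0,0]]'
```

```text
time: 9.52
tool_pos: [0.5124, -0.0123, 0.0584]
ee_rot: [-3.14, -0.004, 1.581]
wrist_force: [-1.5, 6.3, -3.4]
width: 0.0251
finger_force: 30.0
```

```bash
python3 -m handwheel '[[-0.005,0,0.015,0,0,0],[-0.005,0,0.015,0,0,0]]'
python3 -m handwheel '[[0,0,0,0,0,0],[0,0,0,0,0,0],[0,0,0,0,0,0],[0,0,0,0,0,0],[0,0,0,0,0,0],[0,0,0,0,0,0]]' -0.2
python3 -m handwheel '[[0,0,-0.1,0,0,0],[0,0,-0.25,0,0,0],[0,0,-0.4,0,0,0],[0,0,-0.5,0,0,0],[0,0,-0.6,0,0,0],[0,0,-0.6,0,0,0]]' -1
python3 - <<'E'
from h import *
im,c=save('wrist','w5.png')
o=robot.get_obs();print(o['tool_pos'],proj(c,[.5131,-.0119,.103]),proj(c,[.4747,-.2322,.087]))
E
```

```text
time: 9.68
tool_pos: [0.5138, -0.0124, 0.0577]
ee_rot: [3.14, -0.005, 1.58]
wrist_force: [-2.1, 9.6, 3.2]
width: 0.0252
finger_force: 30.0
time: 10.18
tool_pos: [0.5139, -0.0153, 0.0554]
ee_rot: [-3.142, 0.0, 1.576]
wrist_force: [-0.4, -0.3, -0.1]
width: 0.0562
finger_force: 0.0
time: 10.68
tool_pos: [0.5166, -0.0154, 0.1805]
ee_rot: [3.133, 0.002, 1.576]
wrist_force: [0.5, 0.5, 0.1]
width: 0.092
finger_force: 0.0
[ 0.51549307 -0.01524964  0.1777896 ] [314.6416807  198.46539417] [276.79944172 404.83445852]
```

View pics/w5.png

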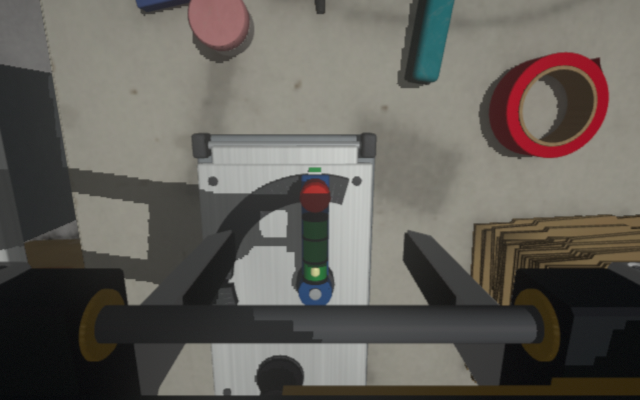

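The arm points to the green tick, with the plunger at (316,196) against a predicted (315,198). The bubble is at the pivot (foot) end, as expected. Next I'll check the plunger's height from the scene camera and move over the knob.

```bash
python3 -m handwheel '[[-0.15,-0.04,0,0,0,0],[-0.35,-0.1,0.02,0,0,0],[-0.55,-0.15,0.05,0,0,0],[-0.75,-0.2,0.1,0,0,0],[-0.9,-0.2,0.14,0,0,0],[-1,-0.2,0.14,0,0,0],[-1,-0.2,0.14,0,0,0]]' -1
python3 -m handwheel '[[-0.085,0,0,0,0,0],[-0.085,0,0,0,0,0],[-0.085,0,0,0,0,0]]' -1
python3 - <<'E'
from h import *
im,c=save('wrist','w6.png');o=robot.get_obs();print(o['tool_pos'],o['ee_rot'])
h=cv2.cvtColor(im,cv2.COLOR_RGB2HSV)
print('yel',[(s,ce,cast(c,*ce,.088)) for s,ce in blobs(im,(22,120,80),(34,255,255),10)])
m=(h[...,2]<70).astype(np.uint8); p=proj(c,[.4747,-.2322,.06]);print('exp',p,proj(c,[.4747,-.2322,.088]))
u0,v0=map(int,p)
for v in range(v0-60,v0+61,6):
    x=np.where(m[v,u0-55:u0+55])[0]+u0-55
    if len(x):print(v,x.min(),x.max(),len(x),end=' | ')
s=viewer.snapshot('scene');d=viewer.calibration('scene')
cv2.imwrite('pics/s6.png',s[:,:,::-1])
print('\nplunger',proj(d,[.5131,-.0119,.103]),proj(d,[.5131,-.0119,.072]),blobs(s,(0,150,60),(8,255,255),10),blobs(s,(172,150,60),(180,255,255),10))
E
```

```text
time: 11.32
tool_pos: [0.4728, -0.2181, 0.1437]
ee_rot: [-3.136, -0.001, 1.571]
wrist_force: [-0.0, 0.4, -0.6]
width: 0.094
finger_force: 0.0
time: 11.57
tool_pos: [0.4745, -0.2312, 0.146]
ee_rot: [-3.14, -0.002, 1.575]
wrist_force: [0.3, 0.9, 0.8]
width: 0.0943
finger_force: 0.0
[ 0.47475942 -0.23081767  0.14637687] [-3.14024194e+00 -1.73552916e-03  1.57624937e+00]
yel [([302, 198, 9, 7, 42], [305.7, 201.4], array([ 0.46362084, -0.22538507,  0.088     ]))]
exp [320.00078291 201.70247228] [320.00090289 209.99918672]
171 312 326 13 | 177 300 337 38 | 183 295 343 49 | 189 292 346 55 | 195 290 348 59 | 201 289 348 51 | 207 276 347 54 | 213 265 344 56 | 219 298 342 45 | 225 266 336 40 | 231 265 328 28 | 237 265 338 30 | 243 274 323 37 | 249 290 323 34 | 
plunger [283.81240206 193.46959681] [284.49436043 201.62599739] [([6, 36, 6, 4, 11], [8.7, 37.2]), ([0, 38, 7, 10, 15], [2.1, 42.5]), ([11, 38, 7, 5, 12], [13.5, 40.2]), ([169, 39, 13, 4, 24], [175.0, 40.2]), ([190, 40, 12, 7, 23], [196.3, 42.2]), ([218, 42, 12, 5, 20], [224.2, 43.4]), ([231, 43, 6, 3, 11], [233.5, 43.7]), ([173, 44, 7, 6, 15], [175.9, 46.3]), ([21, 48, 5, 5, 11], [23.5, 50.5]), ([203, 48, 4, 6, 11], [204.7, 50.6]), ([26, 56, 5, 10, 17], [28.2, 60.5]), ([20, 62, 6, 4, 10], [22.8, 63.3]), ([28, 75, 6, 12, 20], [30.9, 80.7]), ([36, 86, 7, 4, 12], [38.9, 87.8]), ([34, 90, 12, 11, 34], [40.4, 94.6]), ([46, 94, 3, 8, 10], [46.7, 97.9]), ([38, 159, 13, 4, 18], [44.2, 160.2]), ([9, 165, 22, 11, 58], [20.7, 169.6]), ([4, 172, 8, 6, 15], [7.4, 174.9]), ([282, 193, 7, 10, 54], [284.7, 197.5])] [([0, 36, 53, 76, 750], [27.6, 69.3]), ([124, 36, 20, 10, 100], [134.6, 39.7]), ([163, 39, 80, 15, 423], [192.0, 45.2]), ([285, 173, 24, 18, 221], [297.0, 183.8])]
```

The plunger is home: its red centre is at row 197.5, against a predicted 197.5. The knob's flange is centred under the tool within 2 mm.

```bash
python3 -m handwheel '[[0,0,0.1,0,0,0],[-0.005,0,0.2,0,0,0],[-0.005,0,0.3,0,0,0],[-0.005,0,0.4,0,0,0],[-0.005,0,0.45,0,0,0],[-0.005,0,0.47,0,0,0],[-0.005,0,0.49,0,0,0],[-0.005,0,0.5,0,0,0],[-0.005,0,0.5,0,0,0]]' -0.1
```

```text
time: 12.42
tool_pos: [0.4756, -0.2331, 0.0481]
ee_rot: [3.14, 0.001, 1.576]
wrist_force: [0.4, 0.9, -0.8]
width: 0.0518
finger_force: 0.0
```

```bash
python3 -m handwheel '[[0,0,0.01,0,0,0],[0,0,0.02,0,0,0],[0,0,0.02,0,0,0]]'
```

```text
time: 12.67
tool_pos: [0.4752, -0.2332, 0.0436]
ee_rot: [3.141, 0.0, 1.576]
wrist_force: [-1.0, -0.6, -0.2]
width: 0.0521
finger_force: 0.0
```

```bash
python3 -m handwheel '[[0,0,0.01,0,0,0],[0,0,0.02,0,0,0],[0,0,0.02,0,0,0]]'; python3 -m handwheel '[[0,0,0,0,0,0],[0,0,0,0,0,0],[0,0,0,0,0,0],[0,0,0,0,0,0],[0,0,0,0,0,0]]' 1
```

```text
time: 12.92
tool_pos: [0.4748, -0.2329, 0.0389]
ee_rot: [-3.141, -0.001, 1.576]
wrist_force: [0.9, -0.6, -0.0]
width: 0.0515
finger_force: 0.0
time: 13.33
tool_pos: [0.4746, -0.2331, 0.0394]
ee_rot: [-3.141, -0.0, 1.576]
wrist_force: [-2.2, 0.7, 1.3]
width: 0.0355
finger_force: 30.0
```

Gripped at 35.5 mm. Now I'll press down in small steps.

```bash
python3 -m handwheel '[[0,0,0.005,0,0,0],[0,0,0.01,0,0,0],[0,0,0.015,0,0,0],[0,0,0.02,0,0,0],[0,0,0.02,0,0,0]]';python3 -m handwheel '[[0,0,0.005,0,0,0],[0,0,0.01,0,0,0],[0,0,0.01,0,0,0],[0,0,0.01,0,0,0]]'
```

```text
time: 13.75
tool_pos: [0.4747, -0.2336, 0.0366]
ee_rot: [-3.141, 0.001, 1.576]
wrist_force: [-4.9, 0.4, 7.7]
width: 0.0356
finger_force: 30.0
time: 14.08
tool_pos: [0.4748, -0.2338, 0.0356]
ee_rot: [-3.141, 0.001, 1.576]
wrist_force: [-5.4, 1.0, 9.7]
width: 0.0354
finger_force: 30.0
```

```bash
python3 -m handwheel '[[0,0,0.01,0,0,0],[0,0,0.02,0,0,0],[0,0,0.02,0,0,0],[0,0,0.02,0,0,0]]'
python3 - <<'E'
from h import *
d=viewer.calibration('scene');im=viewer.snapshot('scene');cv2.imwrite('pics/s7.png',im[:,:,::-1])
print(proj(d,[.5131,-.0639,.09]),proj(d,[.5131,-.0639-.029,.09]),proj(d,[.5131,-.0639+.029,.09]))
t=viewer.calibration('top');im2=viewer.snapshot('top');cv2.imwrite('pics/t7.png',im2[:,:,::-1])
p=proj(t,[.5131,-.0639,.09]);print(p,proj(t,[.5131,-.0639-.029,.09]),proj(t,[.5131,-.0639+.029,.09]))
a=cv2.resize(im[185:230,265:335],None,fx=7,fy=7);b=cv2.resize(im2[165:210,270:315],None,fx=7,fy=7)
o=np.zeros((320,810,3),np.uint8);o[:a.shape[0],:490]=a;o[:b.shape[0],494:494+b.shape[1]]=b;cv2.imwrite('pics/m7.png',o[:,:800,::-1])
for n,i,u,v in(('s',im,*proj(d,[.5131,-.0639,.09])),('t',im2,*p)):
    print(n);u=int(round(u));v=int(round(v))
    for r in range(v-7,v+8):print(' '.join('%3d/%3d'%(i[r,x,0],i[r,x,1]) for x in range(u-10,u+11)) if n=='s' else ' '.join('%3d/%3d'%(i[r,x,0],i[r,x,1]) for x in range(u-12,u+13)))
E
```

```text
time: 14.42
tool_pos: [0.4749, -0.234, 0.0352]
ee_rot: [3.141, 0.002, 1.576]
wrist_force: [-11.8, 3.9, 24.7]
width: 0.0357
finger_force: 30.0
[298.38956352 199.88156294] [306.52430851 201.57091126] [290.37422202 198.21701123]
[281.17450513 188.23200722] [290.77214016 188.07616403] [271.57115901 188.38794316]
s
239/199 237/237 239/237 237/233 239/236 240/237 238/236 240/236 237/234 237/233 239/234 239/237 239/235 238/235 236/231 237/234 237/232 236/230 234/230 234/231 233/229
219/142 228/222 238/236 235/231 235/231 237/234 236/232 237/233 236/232 235/230 234/230 233/229 236/231 234/230 232/228 231/226 234/231 235/230 233/229 234/231 234/230
167/ 95 212/191 237/235 237/234 235/231 235/231 236/231 235/231 235/231 232/227 231/224 231/227 231/225 227/224 229/225 228/223 232/229 234/230 233/229 234/228 234/230
137/ 89 208/193 241/238 240/236 237/231 238/232 236/230 235/230 229/224 229/224 227/222 225/221 221/217 221/216 221/215 225/220 229/225 232/228 231/228 231/226 232/228
143/108 216/199 234/231 212/202 216/204 231/222 237/228 236/228 230/222 228/221 223/215 218/209 216/208 217/212 217/
[... 4033 characters left out ...]
/ 80  70/ 81  69/ 80  70/ 81  69/ 75  70/ 76  71/ 80  71/ 80  71/ 79  71/ 79  70/ 74  70/ 73  70/ 76
 69/ 72  69/ 72  75/ 82  89/ 94  91/ 95  89/ 94  90/ 94  90/ 94  90/ 94  90/ 94  90/ 93  90/ 94  89/ 94  91/ 95  89/ 94  90/ 93  90/ 94 100/102 102/105 102/105 102/104 102/104 102/105 102/104  94/ 96
 75/ 74  74/ 74  87/ 87 111/111 115/116 116/116 117/117 116/116 116/116 116/116 117/116 116/116 117/116 116/117 116/117 117/117 118/117 117/117 116/117 117/117 117/117 117/117 117/117 117/116 117/117
 75/ 74  74/ 73  89/ 87 112/111 116/116 116/115 117/116 117/116 116/116 117/116 117/116 116/117 117/116 116/116 117/116 116/116 116/116 116/117 117/116 116/116 117/116 117/116 117/117 117/116 116/116
```

The top view resolves the vial. The lines are at columns 278 and 285 and the bubble at about 284.4, which is roughly 8.5 mm towards the foot end. That calls for about 0.57 rad counterclockwise. I'll turn 30° first, following the platform down.

```bash
cat >> h.py <<'E'
def bub():
    t=viewer.calibration('top');im=viewer.snapshot('top').astype(float);p=proj(t,[.5131,-.0639,.09])
    v=int(round(p[1]));u=int(round(p[0]));R=im[v-2:v+2,u-8:u+10];r=np.clip(R[...,0]-115,0,None).sum(0);g=R[...,1].sum(0)
    x=np.arange(u-8,u+10);b=(r*x).sum()/max(r.sum(),1);print('bubble col',b,'sum',r.sum());print(dict(zip(x.tolist(),g.astype(int).tolist())))
E
python3 -m handwheel '[[0,0,0.002,0,0,-0.2],[0,0,0.004,0,0,-0.4],[0,0,0.006,0,0,-0.6],[0,0,0.008,0,0,-0.8],[0,0,0.009,0,0,-1],[0,0,0.009,0,0,-1],[0,0,0.009,0,0,-1],[0,0,0.009,0,0,-1],[0,0,0.009,0,0,-1],[0,0,0.009,0,0,-1]]'
python3 -m handwheel '[[0,0,0,0,0,0],[0,0,0,0,0,0],[0,0,0,0,0,0],[0,0,0,0,0,0],[0,0,0,0,0,0],[0,0,0,0,0,0],[0,0,0,0,0,0]]'
python3 -c "
from h import *
bub()"
```

```text
time: 15.35
tool_pos: [0.4753, -0.2345, 0.0333]
ee_rot: [-3.141, 0.004, 2.1]
wrist_force: [-10.1, 2.1, 22.7]
width: 0.035
finger_force: 30.0
time: 15.93
tool_pos: [0.4753, -0.2344, 0.0332]
ee_rot: [-3.141, 0.004, 2.1]
wrist_force: [-10.5, 2.2, 22.5]
width: 0.0354
finger_force: 30.0
bubble col 281.9871244635193 sum 699.0
{273: 595, 274: 645, 275: 646, 276: 647, 277: 645, 278: 427, 279: 597, 280: 656, 281: 775, 282: 821, 283: 754, 284: 670, 285: 428, 286: 600, 287: 648, 288: 652, 289: 652, 290: 651}
```

```bash
python3 -m handwheel '[[0,0,0.001,0,0,-0.1],[0,0,0.001,0,0,-0.1],[0,0,0.001,0,0,-0.1],[0,0,0.001,0,0,-0.1],[0,0,0.001,0,0,-0.1],[0,0,0.001,0,0,-0.1],[0,0,0.001,0,0,-0.1],[0,0,0.001,0,0,-0.1],[0,0,0.001,0,0,-0.1],[0,0,0.001,0,0,-0.1]]'
python3 -m handwheel '[[0,0,0.001,0,0,0],[0,0,0.001,0,0,0],[0,0,0.001,0,0,0],[0,0,0.001,0,0,0],[0,0,0.001,0,0,0]]'
python3 -c "
from h import *
bub();save('top','t8.png',(240,140,360,240),6)"
```

```text
time: 16.82
tool_pos: [0.4753, -0.2344, 0.033]
ee_rot: [-3.141, 0.004, 2.152]
wrist_force: [-10.0, 1.7, 22.5]
width: 0.0356
finger_force: 30.0
time: 17.23
tool_pos: [0.4753, -0.2344, 0.033]
ee_rot: [-3.141, 0.004, 2.152]
wrist_force: [-10.2, 2.5, 23.7]
width: 0.0356
finger_force: 30.0
bubble col 281.66474820143884 sum 695.0
{273: 596, 274: 646, 275: 646, 276: 646, 277: 646, 278: 427, 279: 597, 280: 700, 281: 797, 282: 821, 283: 716, 284: 655, 285: 427, 286: 598, 287: 649, 288: 651, 289: 651, 290: 650}
```

View pics/t8.png

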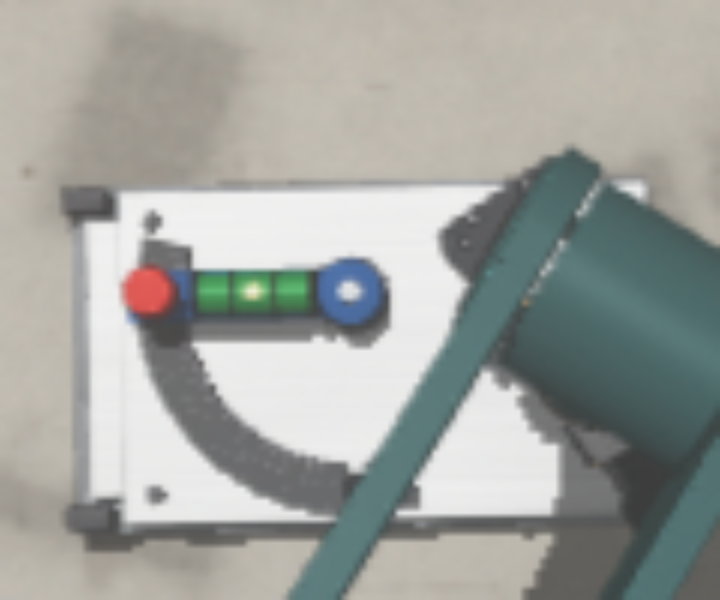

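The bubble sits at (252,291) in the crop, midway between the lines at about 231 and 273, and the arm is home. The knob is held, with 23 N pressing down. I'll hand it in.

```bash
python3 -c "
from h import *
print(robot.close_job())"
```

```text
the job is handed in; nothing more can be done
None
```

I handed the job in at about 17 s: the level arm is at the green tick with the plunger home, the knob is still gripped and pressed down with about 23 N, and the bubble is centred; the first try at the plunger only caught its rim and slipped off, and the second held.

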